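Click the crate tally round to its pointer and register it

TASK

Another load of lemon trays is packed. On the tally console, gently flick the rim of the eight-lug thumbwheel round anticlockwise (seen from above) with a fingertip, click by click, until its one long lug stands at the fixed arrow, without going a click past it; then press the round key on the same console fully down to register, and let it go. Leave the round timer wheel and everything else on the bench as they are; nothing is to be picked up.

Things in the scene. Friction and masses are not known exactly. Their poses are not given: they have to be found in the camera images.
- tally: Tally console, grey metal box 190 x 225 x 40 mm high, fixed. Origin: centre of its underside; x across its 190 mm towards the arrow, y towards the end with the key, z up. Eight-lug wheel, axis at x -15, y -30 mm; round key at x +55, y +80 mm. A flat dark arrow plate, 5 mm thick, lies on its top 82 to 102 mm from the wheel axis along +x. The rest of the top is flat and clear at z = 40 mm.
- wheel_axis (a point): On the vertical axis of the eight-lug wheel, 56 mm above the bench, mid-thickness; axes as the console's. White wheel: disc of radius 38 mm with 8 straight radial lugs 45 degrees apart, 8 mm wide; seven reach 62 mm from the axis, the long one 76 mm. Disc and lugs span heights 48 to 64 mm above the bench, leaving 8 mm free above the console's top.
- long_lug_tip (a point): Middle of the outer end of the long lug, 76 mm from the wheel axis, 56 mm above the bench. Turns with the wheel; its x axis points outward along the long lug.
- pointer_tip (a point): Point of the fixed arrow, 82 mm from the wheel axis along the console's +x, 45 mm above the bench (clear below the lugs).
- tally_wheel (a joint): Turn of the eight-lug wheel, rad, growing anticlockwise from above. 0 = long lug at the arrow. Spring detents every 45 degrees (0.785), at 0, -0.785, -1.57..; past half way it snaps on to the next. About 2 to 4 N at a lug's end pushes it over a click. Starts 2, 3 or 4 clicks short of the arrow (-1.57, -2.36 or -3.14). Hard stops at -4.4 and +1.2.
- key_top (a point): Centre of the top face of the round white key (28 mm across, top 62 mm above the bench when up) at the +x, +y corner of the tally console; pressed straight down. Its dark collar is 44 mm across and 12 mm high above the console's top.
- key (a joint): Travel of the key in m: 0 = up, 0.006 = fully down, where it meets a hard stop; needs about 1.5 N to start and 5 N fully down; springs back up when released.
- timer: Lesser console, grey metal box 130 x 130 x 40 mm high, fixed, origin at the centre of its underside; carries a plain round knurled wheel without lugs, 90 mm across, its top 64 mm above the bench. To be left alone.
- timer_wheel (a joint): Turn of the plain round wheel of the lesser console, rad, 0 at the start; to be left as it is. It turns easily.
- tape: Loose roll of clear tape lying flat, 60 mm across, 24 mm high; origin at the centre of its underside.
- jar: Loose jar with white cap, 52 mm across, 65 mm high; origin at the centre of its underside.
- pink_bowl: Loose pink plastic bowl, 120 mm across, 55 mm high; origin at the centre of its underside.
- blue_bowl: Loose blue plastic bowl, 110 mm across, 50 mm high; origin at the centre of its underside.
- cup: Loose steel cup, 72 mm across, 80 mm high; origin at the centre of its underside.
- scoop: Loose steel spoon, about 180 mm long and 20 mm high, lying on the bench beyond the consoles at the right; origin at mid-length, on its underside.
- spray: Loose small green bottle, 56 mm across, 100 mm high, beyond the consoles at the left; origin at the centre of its underside.

How it is judged:
On the way, in this order (a step that is already met when the one before it is completed fails the run):
1. the eight-lug wheel rests in its click with the long lug at the arrow (within 0.13 rad), key up (value of joint tally_wheel between -0.13 and 0.13 rad and value of joint key below 0.002 m), for 0.2 s.
2. the key is pressed down (past 4.5 of its 6 mm) with the wheel at the arrow (value of joint tally_wheel between -0.13 and 0.13 rad and value of joint key above 0.0045 m), for 0.04 s.
At the end, for the whole second after the job is handed in: The long lug rests at the arrow within 0.13 rad, the key has been pressed after that and is up again, the timer wheel is within 0.2 rad of its start, and every loose thing is within 25 mm of where it was (value of joint tally_wheel between -0.13 and 0.13 rad and value of joint key below 0.0015 m and velocity of joint tally_wheel between -0.1 and 0.1 rad/s and value of joint timer_wheel between -0.2 and 0.2 rad and distance of each of tape, jar, pink_bowl, blue_bowl, cup, scoop, spray from where it was at the start of the episode below 0.025 m); the robot touches nothing.
It fails at once if the wheel is turned more than about half a click past the arrow (value of joint tally_wheel above 0.45 rad).
It fails at once if the key is pressed before the long lug is at the arrow (value of joint key above 0.003 m and not (value of joint tally_wheel between -0.13 and 0.13 rad)).
It fails at once if the eight-lug wheel is handled roughly (over 25 N) (contact force between the fingers and tally_wheel above 25 N).
It fails at once if the timer wheel is turned (value of joint timer_wheel above 0.2 rad or value of joint timer_wheel below -0.2 rad).
It fails at once if a loose thing is lifted, carried or shoved aside (over 25 mm) (distance of any of tape, jar, pink_bowl, blue_bowl, cup, scoop, spray from where it was at the start of the episode above 0.025 m).
It also fails if it takes over 54 s, if anything falls off the work surface, if the arm or the gripper's body presses on something with over 40 N, if the wrist force passes 120 N, or if a joint passes its speed limit or range.

ROBOT

A 6-joint arm with a two-finger parallel gripper is mounted at the origin on the work surface. World frame = base frame: x ahead of the robot, y to its left, z up, the work surface at z = 0. Lengths are in m, angles in rad, forces in N, time in s.
With the tool pointing down it reaches from about 0.375 to 0.925 m from the base axis. Payload 5.7 kg.
Tool frame: the origin (TCP) lies at the very end of the fingers, on their centre line; the grasp point (between the pads) lies 19 mm behind it; z points along the fingers, y is the direction in which the jaws open and shut (so a half turn about z gives the same grasp; the last joint's range is limited). The gripper opens to 85 mm and grips with 20 to 120 N. Pads are 22 mm wide; open, the fingers measure 114 mm over their backs; the gripper's body (76 mm by 85 mm) begins 54 mm behind the grasp point. The pads swing forward as they close: fully open they stand 13 mm farther back than shut.
Start: joints at [1.173, 0.359, 1.51, -0, 1.272, -0.115], TCP at [0.167, 0.576, 0.231] pointing down, gripper open.
Joint ranges: [-2.97, 2.97], [-1.01, 2.36], [0.21, 2.38], [-0.96, 4.11], [0.2, 2.71], [-2.98, 2.98]. Speed limits (rad/s): [2.39, 2.39, 3.14, 3.14, 3.14, 3.14].

INTERFACE

Orientations are given as a rotation vector (axis times angle).
In Python, from bench import r gives the robot as it stands.
- The arm moves only by the shell command python3 -m handwheel 'ROWS' [FORCE]. ROWS is JSON, a list of rows, each an object of numbers: "dx", "dy", "dz": the shift along the tool's x, y, z in mm; "yaw": the turn about the tool's z in degrees; "claw": the closure in counts, from 0 (fully open) to 255 (shut). In form: [{"dx": .., "dy": .., "dz": .., "yaw": .., "claw": ..}, ...]. A call has 1 to 5 rows; each row is the pose to reach, as a shift and turn from the pose commanded when the call began, along the tool's axes at that moment; what a row does not reach only later rows make up. A row lasts 1/12 s, in which the tool goes at most 41.7 mm and 7.16 degrees, less where a joint would pass 70% of its speed; a pose out of reach is approached as far as the arm can. A call with a gripper value outside its range is refused whole. The fingers move at their own pace and stop on an object; FORCE is the grip in N (left out, the last holds). Time passes only in rows, so rows that repeat a pose let the fingers close. It gives the time, the measured TCP pose, the force and the opening at its end, in the units of the state.
- r.get_obs(): the state, without advancing time (a new reading comes with each control period).
- r.grab_frame(name): name is "scene" or "top" or "wrist"; returns (picture, depth): 480x640x3 uint8, blue, green, red; 480x640 float32, m along the optical axis (not along the pixel's ray), 0 where there is no reading.
- r.camera_info(name): a dict with "mtx" (3x3 intrinsics, pixels), "k1" (the pictures are not rectified: a ray, as slopes to the right and down, at radius r is drawn at 1 + k1 r^2 times it, then the intrinsics apply), "view" (4x4, takes a point from world to camera coordinates). Camera axes: x right, y down, z forward; pixel columns grow to the right and rows downward; lengths in m; the calibration is good to about 2 mm. A picture is of the moment at which its call begins: read the wrist's pose just before it. camera_info takes no time and is no camera call; for the wrist camera it gives the pose at the moment of the call.
- r.job_done(): hands the job in, once; it reports no verdict.
The state is a dict: "clock": time; "joint_pos": joint angles; "dq": joint speeds; "tau": joint torques, N m; "eef_pos": TCP position; "ee_rot": TCP orientation; "ft_force": force on the tool from outside, world axes, zero at the start; "wrist_torque": the same for the moment, N m; "width": finger opening in m.
Only numpy, scipy, OpenCV 4.12 (cv2) and the standard library are available. Lean on these libraries where they do the work, as an engineer would, in place of code of your own. Each camera call takes 0.05 s, during which the arm holds its last target.

## Working session

There is one attempt and no reset: what is moved stays moved. The work goes in short steps, Python scripts to look and compute and a shell command to move; the robot and the scene stay as the last step left them, time stands still between calls to the robot, and variables do not carry over. Pictures are saved under pics/ and viewed, and the job is handed in when it is done.

```bash
mkdir -p pics; ls
python3 - <<'E'
from bench import r
import cv2,numpy as np
o=r.get_obs();print({k:np.round(v,3) for k,v in o.items()})
for n in ['scene','top','wrist']:
    ci=r.camera_info(n)
    im,d=r.grab_frame(n);cv2.imwrite(f'pics/{n}0.png',im);np.save(f'pics/{n}0.npy',d)
    np.savez(f'pics/{n}0c.npz',**ci);print(n,ci)
E
```

```text
pics
{'clock': np.float64(0.0), 'joint_pos': array([ 1.173,  0.36 ,  1.511, -0.   ,  1.273, -0.115]), 'dq': array([ 0.001, -0.   , -0.002, -0.   , -0.   ,  0.   ]), 'tau': array([-2.0000e-03, -5.2760e+01, -2.7862e+01, -0.0000e+00,  1.3000e-02,
       -0.0000e+00]), 'eef_pos': array([0.167, 0.576, 0.23 ]), 'ee_rot': array([-4.43e-01, -3.11e+00,  3.00e-03]), 'ft_force': array([0.384, 0.293, 0.304]), 'wrist_torque': array([-0.032,  0.002,  0.054]), 'width': np.float64(0.086)}
scene {'mtx': array([[579.30863508,   0.        , 323.1770888 ],
       [  0.        , 579.30863508, 246.47250958],
       [  0.        ,   0.        ,   1.        ]]), 'k1': -0.13515019254923333, 'view': array([[ 0.7525677 ,  0.65847832,  0.00693955, -0.41859261],
       [ 0.44797443, -0.50420426, -0.73830683, -0.22786082],
       [-0.48266009,  0.55873462, -0.67442929,  1.56708751],
       [ 0.        ,  0.        ,  0.        ,  1.        ]])}
top {'mtx': array([[481.83787487,   0.        , 316.26741217],
       [  0.        , 481.83787487, 236.40174834],
       [  0.        ,   0.        ,   1.        ]]), 'k1': -0.12023327714881857, 'view': array([[-0.01983761, -0.99978781, -0.00554943, -0.02086271],
       [-0.98281094,  0.02051913, -0.18347106,  0.58251103],
       [ 0.183546  ,  0.00181442, -0.98300945,  0.95359022],
       [ 0.        ,  0.        ,  0.        ,  1.        ]])}
wrist {'mtx': array([[415.07920053,   0.        , 316.23095197],
       [  0.        , 415.07920053, 242.6900442 ],
       [  0.        ,   0.        ,   1.        ]]), 'k1': 0.012227741403921258, 'view': array([[ 0.27983376,  0.96004258, -0.00336322, -0.59798309],
       [ 0.91975816, -0.26708413,  0.2875952 , -0.03731191],
       [ 0.27520538, -0.0835722 , -0.95774615,  0.38107466],
       [ 0.        ,  0.        ,  0.        ,  1.        ]])}
```

View pics/top0.png

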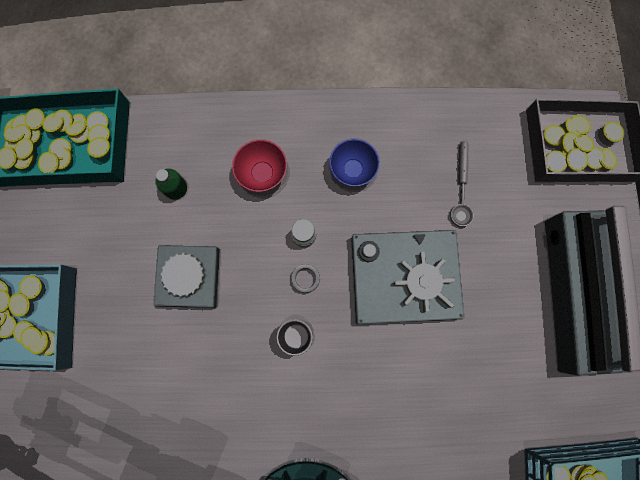

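View pics/scene0.png

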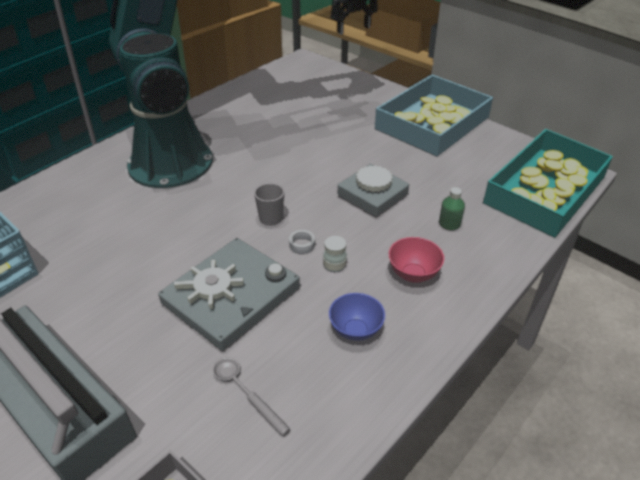

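View pics/wrist0.png

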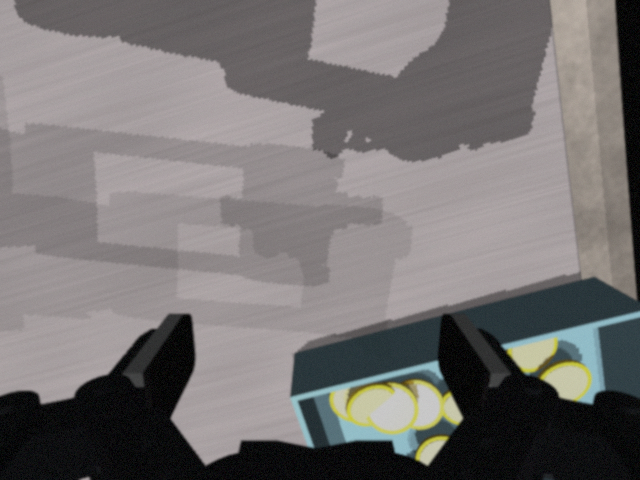

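Console: the wheel is near (424,282), the arrow at (419,239) and the key at (369,250) in the top view. Next I'll zoom in and measure.

```bash
cat > h.py <<'E'
import cv2,numpy as np
def ray(ci,uv):
    p=cv2.undistortPoints(np.float64(uv).reshape(-1,1,2),ci['mtx'],np.array([float(ci['k1']),0,0,0])).reshape(-1,2)
    V=ci['view'];R=V[:3,:3];t=V[:3,3]
    return -R.T@t,(np.c_[p,np.ones(len(p))])@R
def plane(ci,uv,z):
    c,d=ray(ci,uv);return c+d*((z-c[2])/d[:,2])[:,None]
def proj(ci,P):
    V=ci['view'];rv,_=cv2.Rodrigues(V[:3,:3])
    return cv2.projectPoints(np.float64(P).reshape(-1,1,3),rv,V[:3,3],ci['mtx'],np.array([float(ci['k1']),0,0,0]))[0].reshape(-1,2)
E
python3 - <<'E'
import cv2,numpy as np
im=cv2.imread('pics/top0.png')
cv2.imwrite('pics/top0z.png',cv2.resize(im[220:335,340:475],None,fx=5,fy=5,interpolation=cv2.INTER_CUBIC))
im=cv2.imread('pics/scene0.png')
cv2.imwrite('pics/scene0z.png',cv2.resize(im[235:350,155:305],None,fx=5,fy=5,interpolation=cv2.INTER_CUBIC))
E
```

```text
(no output)
```

View pics/top0z.png

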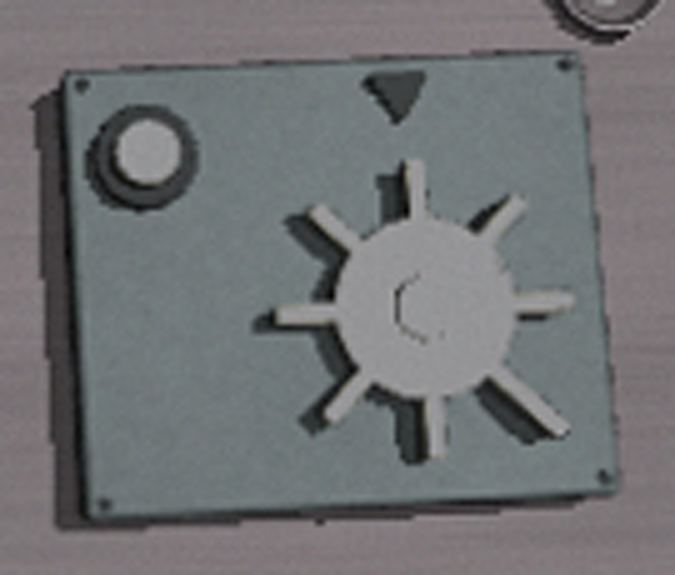

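View pics/scene0z.png

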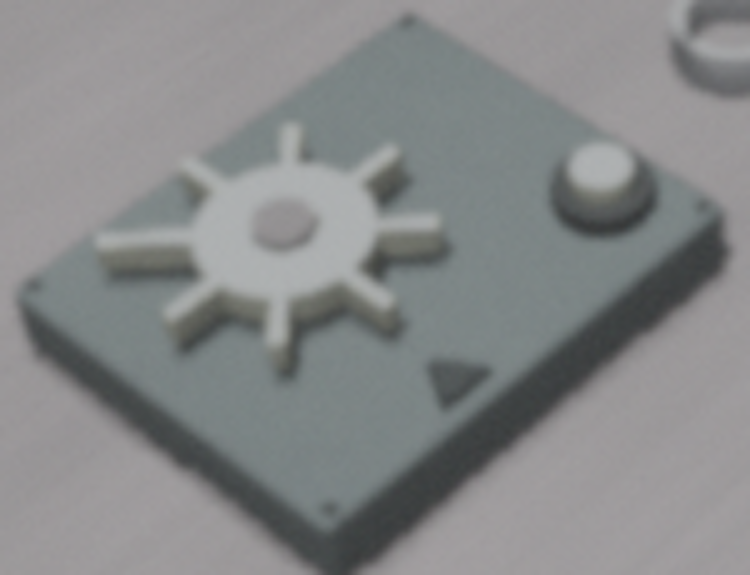

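Run:
```python
from h import *
ci=dict(np.load('pics/top0c.npz'));cs=dict(np.load('pics/scene0c.npz'))
im=cv2.imread('pics/top0.png')
# console mask: greenish-grey vs bench(pinkish)
b,g,rr=[c.astype(int) for c in cv2.split(im)]
d=np.load('pics/top0.npy');print('depth at wheel,console,bench',d[282,430],d[310,370],d[340,400])
z=lambda x,y:(340+(x+.5)/5-.5,220+(y+.5)/5-.5)
zs=lambda x,y:(155+(x+.5)/5-.5,235+(y+.5)/5-.5)
m=((g-rr)>3)&(d>0);m=m.astype(np.uint8)*255
m[:, :345]=0;m[:,470:]=0;m[:225]=0;m[330:]=0
m=cv2.morphologyEx(m,cv2.MORPH_CLOSE,np.ones((25,25)))
m=cv2.morphologyEx(m,cv2.MORPH_OPEN,np.ones((7,7)))
cn=max(cv2.findContours(m,0,1)[0],key=cv2.contourArea)
print(cv2.minAreaRect(cn),cv2.approxPolyDP(cn,6,True).reshape(-1,2).tolist())
# hand-read top corners in zoom
C=plane(ci,[z(66,73),z(578,52),z(618,490),z(88,517)],.04)[:,:2]
print('corners',C.round(4).tolist(),'edges',np.linalg.norm(C-np.roll(C,-1,0),axis=1).round(4),'ctr',C.mean(0))
print('axis top',plane(ci,[z(425,307)],.064),'scene',plane(cs,[zs(286,222)],.064+.004))
L=plane(ci,[z(560,430),z(437,450),z(335,412),z(285,316),z(318,212),z(412,163),z(518,203),z(572,300)],.064)[:,:2];print('tips',L.tolist())
print('mid opp shorts',(L[1]+L[5])/2,(L[2]+L[6])/2,(L[3]+L[7])/2)
print('arrow tip',plane(ci,[z(399,124)],.045),plane(cs,[zs(437,410)],.045))
print('key',plane(ci,[z(149,153)],.062),plane(cs,[zs(603,167)],.062))
```

```text
depth at wheel,console,bench 0.9783992 0.9937383 1.0202023
((407.1073913574219, 276.2374267578125), (89.97675323486328, 106.84400939941406), 86.90594482421875) [[455, 231], [353, 235], [357, 322], [462, 318]]
corners [[0.5877, -0.1103], [0.5923, -0.3307], [0.4062, -0.3352], [0.4014, -0.1134]] edges [0.2205 0.1861 0.2218 0.1863] ctr [ 0.49688596 -0.22239885]
axis top [[ 0.48262869 -0.25251066  0.064     ]] scene [[ 0.48145244 -0.25226993  0.068     ]]
tips [[0.4309875565267354, -0.30543736198226307], [0.42439596834721866, -0.2542634223979134], [0.4408778576147759, -0.21328567163286577], [0.4803825792089544, -0.19466193995117015], [0.5228177401304694, -0.2103398362347119], [0.5423026376523807, -0.25052700358827334], [0.5246041238329694, -0.2938521591054824], [0.4839043347584556, -0.31383031431700664]]
mid opp shorts [ 0.4833493  -0.25239521] [ 0.48274099 -0.25356892] [ 0.48214346 -0.25424613]
arrow tip [[ 0.56188643 -0.2501483   0.045     ]] [[ 0.58254576 -0.26710129  0.045     ]]
key [[ 0.54917946 -0.14182229  0.062     ]] [[ 0.54947848 -0.14164177  0.062     ]]
```

```bash
cat > go.py <<'E'
import sys,numpy as np
from scipy.spatial.transform import Rotation as Ro
from bench import r
def go(x,y,z,ang=None):
    o=r.get_obs();R=Ro.from_rotvec(o['ee_rot']).as_matrix();p=np.array(o['eef_pos'])
    a=np.degrees(np.arctan2(R[1,0],R[0,0]))
    d=1e3*R.T@(np.array([x,y,z])-p)
    print('t',round(float(o['clock']),2),'p',p.round(4),'xang',a.round(1),'tilt',np.degrees(np.arccos(-R[2,2])).round(2),'F',np.round(o['ft_force'],2),'q6',np.degrees(o['joint_pos'][5]).round(1),'w',round(float(o['width']),3))
    print('row d',d.round(1),'yaw',None if ang is None else round(-((ang-a+180)%360-180),1))
if __name__=='__main__': go(*map(float,sys.argv[1:]))
E
python3 go.py .38 .45 .23 129
```

```text
t 0.15 p [0.1672 0.5757 0.2306] xang 163.8 tilt 0.08 F [-0.28 -0.18 -0.07] q6 -6.6 w 0.086
row d [-239.4  -61.3    0.7] yaw 34.8
```

```bash
python3 -m handwheel '[{"dx":-240,"dy":-61,"dz":0,"yaw":35,"claw":255},{"dx":-240,"dy":-61,"dz":0,"yaw":35,"claw":255},{"dx":-240,"dy":-61,"dz":0,"yaw":35,"claw":255},{"dx":-240,"dy":-61,"dz":0,"yaw":35,"claw":255},{"dx":-240,"dy":-61,"dz":0,"yaw":35,"claw":255}]' 20; python3 go.py .5 .26 .23 94
```

```text
clock: 0.57
eef_pos: [0.3482, 0.4692, 0.2311]
ee_rot: [-1.365, -2.829, 0.001]
ft_force: [0.4, 0.2, -0.5]
width: 0.0255
t 0.57 p [0.3482 0.4692 0.2311] xang 128.5 tilt 0.03 F [ 0.44  0.18 -0.55] q6 8.2 w 0.026
row d [-258.3  -11.3    1.1] yaw 34.5
```

```bash
python3 -m handwheel '[{"dx":-250,"dy":-10,"dz":0,"yaw":35,"claw":255},{"dx":-250,"dy":-10,"dz":0,"yaw":35,"claw":255},{"dx":-250,"dy":-10,"dz":0,"yaw":35,"claw":255},{"dx":-250,"dy":-10,"dz":0,"yaw":35,"claw":255},{"dx":-250,"dy":-10,"dz":0,"yaw":35,"claw":255}]'; python3 go.py .48 .1 .23 58
```

```text
clock: 0.98
eef_pos: [0.4716, 0.3012, 0.2311]
ee_rot: [-2.154, -2.287, 0.001]
ft_force: [0.9, 0.6, -0.3]
width: 0.0002
t 0.98 p [0.4716 0.3012 0.2311] xang 93.4 tilt 0.03 F [ 0.87  0.63 -0.33] q6 22.0 w 0.0
row d [-201.3   -3.7    1.1] yaw 35.4
```

```bash
python3 -m handwheel '[{"dx":-205,"dy":-4,"dz":0,"yaw":35,"claw":255},{"dx":-205,"dy":-4,"dz":0,"yaw":35,"claw":255},{"dx":-205,"dy":-4,"dz":0,"yaw":35,"claw":255},{"dx":-205,"dy":-4,"dz":0,"yaw":35,"claw":255},{"dx":-205,"dy":-4,"dz":0,"yaw":35,"claw":255}]'; python3 go.py .45 -.1 .23 23
```

```text
clock: 1.4
eef_pos: [0.48, 0.096, 0.2311]
ee_rot: [2.742, 1.533, -0.001]
ft_force: [0.7, -0.6, 0.7]
width: 0.0001
t 1.4 p [0.48   0.096  0.2311] xang 58.4 tilt 0.03 F [ 0.66 -0.58  0.7 ] q6 34.8 w 0.0
row d [-182.7   77.1    1.2] yaw 35.4
```

```bash
python3 -m handwheel '[{"dx":-183,"dy":77,"dz":0,"yaw":35,"claw":255},{"dx":-183,"dy":77,"dz":0,"yaw":35,"claw":255},{"dx":-183,"dy":77,"dz":0,"yaw":35,"claw":255},{"dx":-183,"dy":77,"dz":0,"yaw":35,"claw":255},{"dx":-183,"dy":77,"dz":0,"yaw":35,"claw":255}]'; python3 go.py .41 -.28 .2 23
```

```text
clock: 1.82
eef_pos: [0.4506, -0.1009, 0.2313]
ee_rot: [3.076, 0.637, -0.001]
ft_force: [1.2, -0.7, -0.5]
width: -0.0004
t 1.82 p [ 0.4506 -0.1009  0.2313] xang 23.4 tilt 0.05 F [ 1.23 -0.65 -0.52] q6 45.5 w -0.0
row d [-108.4  148.2   31.5] yaw 0.4
```

```bash
python3 -m handwheel '[{"dx":-109,"dy":151,"dz":60,"yaw":1.4,"claw":255},{"dx":-109,"dy":151,"dz":60,"yaw":1.4,"claw":255},{"dx":-109,"dy":151,"dz":60,"yaw":1.4,"claw":255},{"dx":-109,"dy":151,"dz":60,"yaw":1.4,"claw":255},{"dx":-109,"dy":151,"dz":60,"yaw":1.4,"claw":255}]'; python3 go.py .4093 -.2826 .09 22;python3 - <<'E'
from bench import r
import cv2
for n in ['top','wrist']:
    im,d=r.grab_frame(n)
    cv2.imwrite(f'pics/{n}1.png',im if n=='wrist' else cv2.resize(im[220:370,340:500],None,fx=4,fy=4))
E
```

```text
clock: 2.23
eef_pos: [0.4116, -0.2833, 0.1703]
ee_rot: [3.082, 0.608, -0.001]
ft_force: [1.0, -0.1, 0.5]
width: -0.0001
t 2.23 p [ 0.4116 -0.2833  0.1703] xang 22.3 tilt 0.05 F [ 0.99 -0.09  0.48] q6 25.3 w -0.0
row d [-1.8 -1.5 80.3] yaw 0.3
```

View pics/wrist1.png

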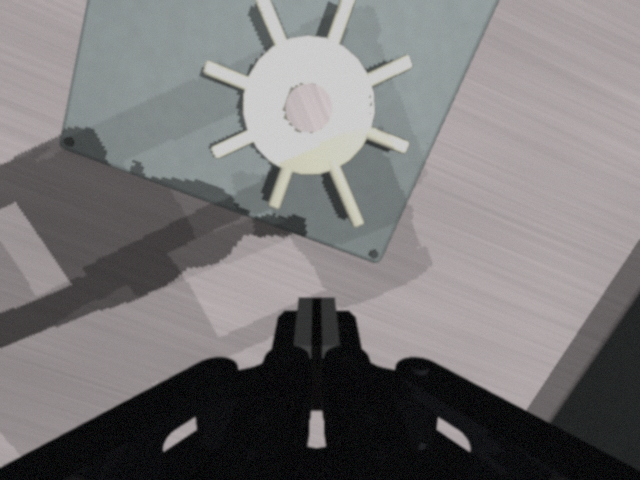

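View pics/top1.png

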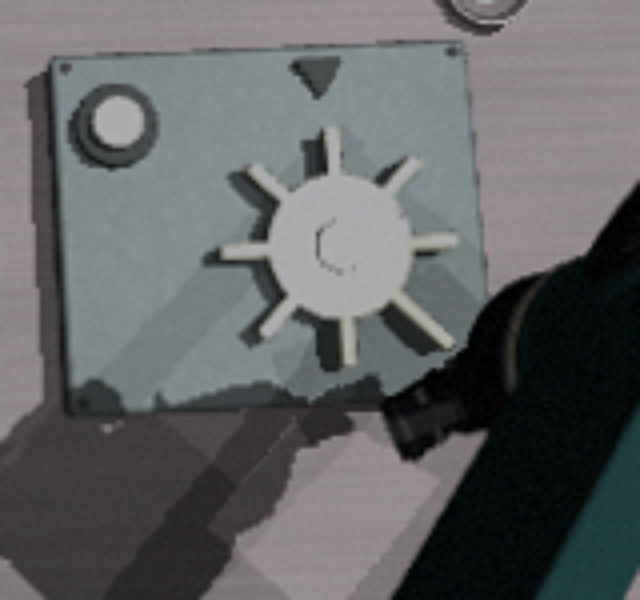

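The wrist view shows the shut fingertip at (317,300) on the clockwise side of the long lug (345,195), clear of it. I'll descend beside it.

```bash
python3 -m handwheel '[{"dx":-1,"dy":0,"dz":41,"yaw":0,"claw":255},{"dx":-1,"dy":0,"dz":80,"yaw":0,"claw":255},{"dx":-1,"dy":0,"dz":105,"yaw":0,"claw":255},{"dx":-1,"dy":0,"dz":118,"yaw":0,"claw":255},{"dx":-1,"dy":0,"dz":118,"yaw":0,"claw":255}]'; python3 go.py .4093 -.2826 .052 22;python3 - <<'E'
from bench import r
import cv2
for n in ['wrist']:
    im,d=r.grab_frame(n)
    cv2.imwrite(f'pics/{n}2.png',im)
import numpy as np
W=np.array([.4825,-.253]);p=r.get_obs()['eef_pos'][:2]-W;print(np.hypot(*p),np.degrees(np.arctan2(p[1],p[0])))
# rows for arc: steps of a deg CCW, radius R, tool x inward
R=79
for a in range(3,36,3):
    t=np.radians(a);print(a,'dx',round(R*(1-np.cos(t)),1),'|d|',round(R*np.sin(t),1))
E
```

```text
clock: 2.75
eef_pos: [0.41, -0.2782, 0.0506]
ee_rot: [-3.077, -0.609, 0.006]
ft_force: [0.2, 0.8, 0.4]
width: 0.0
t 2.75 p [ 0.41   -0.2782  0.0506] xang 22.4 tilt 0.37 F [0.22 0.76 0.38] q6 25.4 w 0.0
row d [-2.3  3.8 -1.4] yaw 0.4
0.07615067752216023 -159.98522439820567
3 dx 0.1 |d| 4.1
6 dx 0.4 |d| 8.3
9 dx 1.0 |d| 12.4
12 dx 1.7 |d| 16.4
15 dx 2.7 |d| 20.4
18 dx 3.9 |d| 24.4
21 dx 5.2 |d| 28.3
24 dx 6.8 |d| 32.1
27 dx 8.6 |d| 35.9
30 dx 10.6 |d| 39.5
33 dx 12.7 |d| 43.0
```

View pics/wrist2.png

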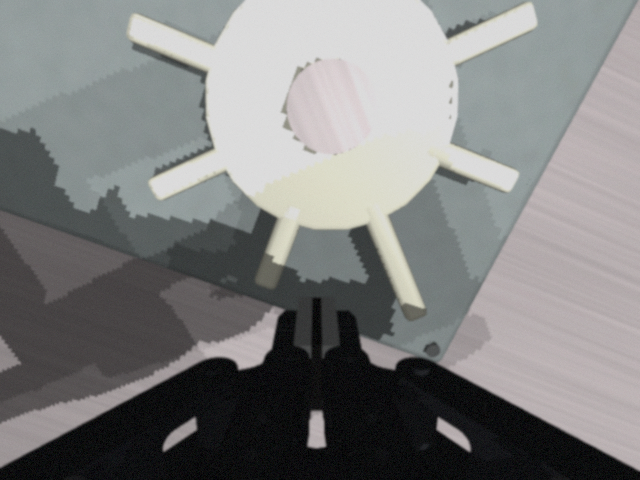

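```bash
python3 go.py .4093 -.2826 .052 22; python3 -c "
from h import *
from bench import r
ci=r.camera_info('wrist');W=[.4825,-.253,.064]
print(proj(ci,[W]))
print('lug tip',plane(ci,[(410,311)],.064), 'edge fingertip',plane(ci,[(317,298)],.0506))
print(proj(ci,[r.get_obs()['eef_pos']]))
"
```

```text
t 2.8 p [ 0.4109 -0.2791  0.0522] xang 22.4 tilt 0.22 F [-0.29  0.34  0.86] q6 25.4 w -0.0
row d [-2.9  2.6  0.2] yaw 0.4
[[325.59194914 106.15659209]]
lug tip [[ 0.43135364 -0.30620816  0.064     ]] edge fingertip [[ 0.417956   -0.27681948  0.0506    ]]
[[315.43392469 317.48842273]]
```

```bash
cat > arc.py <<'E'
import sys,numpy as np
from scipy.spatial.transform import Rotation as Ro
from bench import r
W=np.array([.4825,-.253])
def arc(R,z,phis):
    o=r.get_obs();M=Ro.from_rotvec(o['ee_rot']).as_matrix();p=np.array(o['eef_pos'])
    a=np.degrees(np.arctan2(M[1,0],M[0,0]));q=p[:2]-W
    print('t',round(float(o['clock']),2),'r',np.hypot(*q).round(4),'phi',np.degrees(np.arctan2(q[1],q[0])).round(1),'z',p[2].round(4),'inang',(a-180).round(1),'F',np.round(o['ft_force'],1))
    for f in phis:
        t=np.radians(f);P=np.r_[W+R*np.array([np.cos(t),np.sin(t)]),z]
        d=1e3*M.T@(P-p);print(f,'d',d.round(1),'yaw',round(-((f+180-a+180)%360-180),1))
if __name__=='__main__':
    v=list(map(float,sys.argv[1:]));arc(v[0],v[1],v[2:])
E
python3 arc.py .076 .052 -156 -152 -148 -146
```

```text
t 2.8 r 0.0762 phi -160.0 z 0.0522 inang -157.6 F [-0.3  0.3  0.9]
-156.0 d [0.1 5.3 0.2] yaw -1.6
-152.0 d [ 0.4 10.6  0.2] yaw -5.6
-148.0 d [ 1.1 15.8  0.2] yaw -9.6
-146.0 d [ 1.6 18.5  0.1] yaw -11.6
```

```bash
python3 -m handwheel '[{"dx":0,"dy":5,"dz":0,"yaw":-2,"claw":255},{"dx":0.5,"dy":10.5,"dz":0,"yaw":-6,"claw":255},{"dx":1,"dy":16,"dz":0,"yaw":-10,"claw":255},{"dx":1.5,"dy":18.5,"dz":0,"yaw":-12,"claw":255},{"dx":1.5,"dy":18.5,"dz":0,"yaw":-12,"claw":255}]'; python3 arc.py .076 .052 -143 -140 -137 -134 -131 -128;python3 - <<'E'
from bench import r
import cv2
for n in ['wrist']:
    im,d=r.grab_frame(n)
    cv2.imwrite(f'pics/{n}3.png',im)
E
```

```text
clock: 3.22
eef_pos: [0.4216, -0.2979, 0.055]
ee_rot: [2.998, 0.93, 0.002]
ft_force: [-0.5, 0.1, -0.1]
width: 0.0002
t 3.22 r 0.0757 phi -143.6 z 0.055 inang -145.5 F [-0.5  0.1 -0.1]
-143.0 d [-0.3  0.8  3. ] yaw -2.5
-140.0 d [-0.   4.8  3. ] yaw -5.5
-137.0 d [0.5 8.7 3.1] yaw -8.5
-134.0 d [ 1.2 12.7  3.1] yaw -11.5
-131.0 d [ 2.1 16.5  3.1] yaw -14.5
-128.0 d [ 3.2 20.4  3.1] yaw -17.5
```

View pics/wrist3.png

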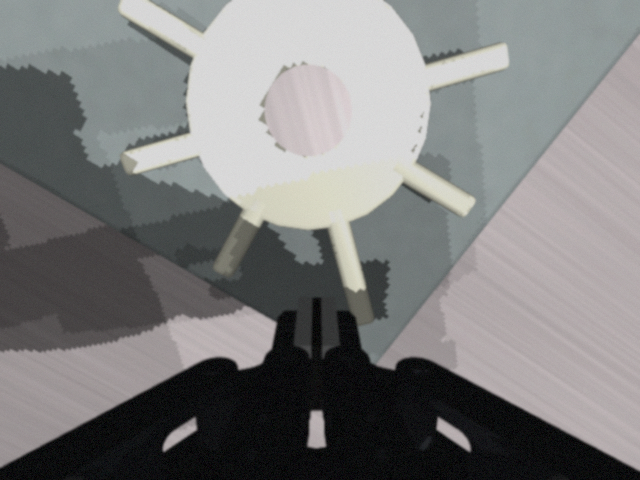

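```bash
python3 arc.py .074 .053 -141 -138 -135 -132 -129
```

```text
t 3.27 r 0.0758 phi -144.1 z 0.0548 inang -145.6 F [-0.8  0.4  0.7]
-141.0 d [2.  3.9 1.8] yaw -4.6
-138.0 d [2.4 7.8 1.8] yaw -7.6
-135.0 d [ 3.  11.6  1.8] yaw -10.6
-132.0 d [ 3.8 15.4  1.8] yaw -13.6
-129.0 d [ 4.9 19.1  1.8] yaw -16.6
```

```bash
python3 -m handwheel '[{"dx":2,"dy":4,"dz":1,"yaw":-4,"claw":255},{"dx":2.5,"dy":8,"dz":1.5,"yaw":-7.5,"claw":255},{"dx":3,"dy":11.5,"dz":1.5,"yaw":-10.5,"claw":255},{"dx":4,"dy":15.5,"dz":1.5,"yaw":-13.5,"claw":255},{"dx":5,"dy":19,"dz":1.5,"yaw":-16.5,"claw":255}]'; python3 arc.py .074 .053 -126 -123 -120 -117 -114;python3 - <<'E'
from bench import r
import cv2
for n in ['wrist']:
    im,d=r.grab_frame(n)
    cv2.imwrite(f'pics/{n}4.png',im)
E
```

```text
clock: 3.68
eef_pos: [0.4351, -0.3099, 0.053]
ee_rot: [2.835, 1.352, -0.0]
ft_force: [-1.7, 0.9, 1.8]
width: -0.0002
t 3.68 r 0.0741 phi -129.8 z 0.053 inang -129.0 F [-1.7  0.9  1.8]
-126.0 d [ 0.2  4.9 -0. ] yaw -3.0
-123.0 d [ 0.5  8.8 -0. ] yaw -6.0
-120.0 d [ 1.  12.6 -0. ] yaw -9.0
-117.0 d [ 1.7 16.4 -0. ] yaw -12.0
-114.0 d [ 2.6 20.2 -0. ] yaw -15.0
```

View pics/wrist4.png

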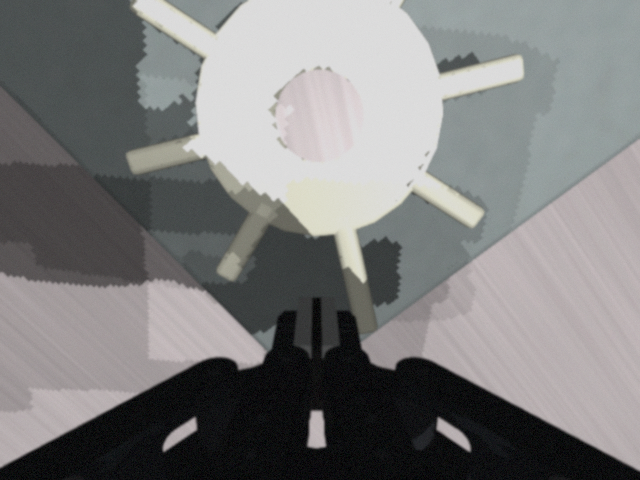

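The long lug stays against the finger (end near (365,320)), so the wheel is turning with it. I'll continue over the first click.

```bash
python3 -m handwheel '[{"dx":0,"dy":4,"dz":0,"yaw":-3,"claw":255},{"dx":0.5,"dy":8,"dz":0,"yaw":-6,"claw":255},{"dx":1,"dy":12,"dz":0,"yaw":-9,"claw":255},{"dx":1.7,"dy":16,"dz":0,"yaw":-12,"claw":255},{"dx":2.6,"dy":20,"dz":0,"yaw":-15,"claw":255}]'; python3 arc.py .074 .053 -110 -106 -103 -100 -97;python3 - <<'E'
from bench import r
import cv2
for n in ['wrist']:
    im,d=r.grab_frame(n)
    cv2.imwrite(f'pics/{n}5.png',im)
E
```

```text
clock: 4.15
eef_pos: [0.4528, -0.3207, 0.0527]
ee_rot: [2.635, 1.708, 0.0]
ft_force: [0.4, -1.1, 0.8]
width: 0.0
t 4.15 r 0.074 phi -113.7 z 0.0527 inang -114.1 F [ 0.4 -1.1  0.8]
-110.0 d [ 0.1  4.8 -0.3] yaw -4.1
-106.0 d [ 0.7  9.9 -0.3] yaw -8.1
-103.0 d [ 1.3 13.7 -0.3] yaw -11.1
-100.0 d [ 2.2 17.5 -0.3] yaw -14.1
-97.0 d [ 3.2 21.2 -0.3] yaw -17.1
```

View pics/wrist5.png

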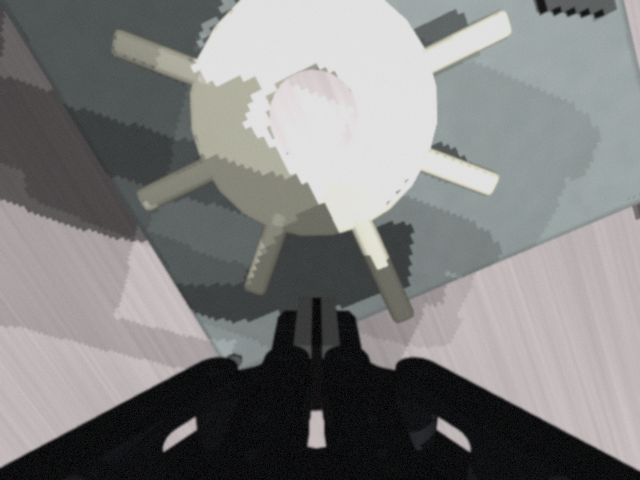

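First click done: the lug has jumped ahead, with its end at (400,310). On to the second.

```bash
python3 -m handwheel '[{"dx":0,"dy":5,"dz":0,"yaw":-4,"claw":255},{"dx":0.7,"dy":10,"dz":0,"yaw":-8,"claw":255},{"dx":1.3,"dy":13.5,"dz":0,"yaw":-11,"claw":255},{"dx":2.2,"dy":17.5,"dz":0,"yaw":-14,"claw":255},{"dx":3.2,"dy":21,"dz":0,"yaw":-17,"claw":255}]'; python3 arc.py .074 .053 -94 -91 -88 -85 -82
```

```text
clock: 4.62
eef_pos: [0.4727, -0.3263, 0.0525]
ee_rot: [2.355, 2.079, -0.001]
ft_force: [-2.0, -0.8, 0.6]
width: 0.0004
t 4.62 r 0.0739 phi -97.6 z 0.0525 inang -97.1 F [-2.  -0.8  0.6]
-94.0 d [ 0.   4.7 -0.5] yaw -3.1
-91.0 d [ 0.3  8.5 -0.5] yaw -6.1
-88.0 d [ 0.8 12.4 -0.5] yaw -9.1
-85.0 d [ 1.6 16.2 -0.5] yaw -12.1
-82.0 d [ 2.5 19.9 -0.5] yaw -15.1
```

```bash
python3 -m handwheel '[{"dx":0,"dy":4,"dz":0,"yaw":-3,"claw":255},{"dx":0.3,"dy":8,"dz":0,"yaw":-6,"claw":255},{"dx":0.8,"dy":12,"dz":0,"yaw":-9,"claw":255},{"dx":1.6,"dy":16,"dz":0,"yaw":-12,"claw":255},{"dx":2.5,"dy":20,"dz":0,"yaw":-15,"claw":255}]'; python3 arc.py .074 .053 -79 -76 -73 -70 -67;python3 - <<'E'
from bench import r
import cv2
for n in ['wrist']:
    im,d=r.grab_frame(n)
    cv2.imwrite(f'pics/{n}6.png',im)
E
```

```text
clock: 5.03
eef_pos: [0.4928, -0.3261, 0.0524]
ee_rot: [2.064, 2.369, -0.001]
ft_force: [-1.4, 0.1, 0.2]
width: 0.0
t 5.03 r 0.0738 phi -82.0 z 0.0524 inang -82.1 F [-1.4  0.1  0.2]
-79.0 d [-0.1  3.9 -0.6] yaw -3.1
-76.0 d [ 0.3  7.8 -0.6] yaw -6.1
-73.0 d [ 0.8 11.6 -0.6] yaw -9.1
-70.0 d [ 1.5 15.4 -0.6] yaw -12.1
-67.0 d [ 2.4 19.2 -0.6] yaw -15.1
```

View pics/wrist6.png

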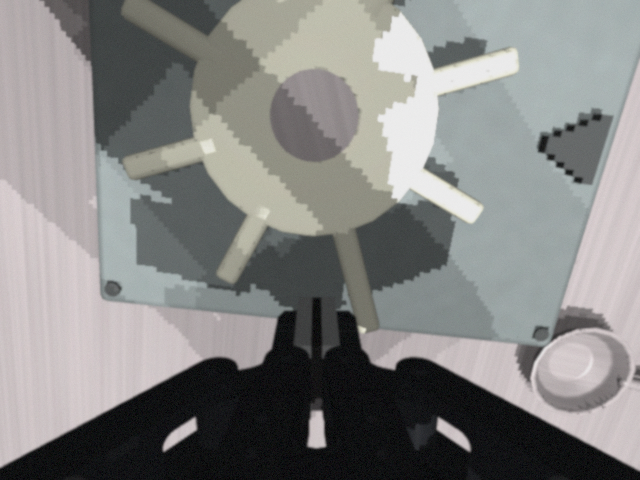

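The lug is still against the finger at about -72°, and half way is -67°. I'll go on a little.

```bash
python3 -m handwheel '[{"dx":0,"dy":4,"dz":0,"yaw":-3,"claw":255},{"dx":0.3,"dy":8,"dz":0,"yaw":-6,"claw":255},{"dx":0.8,"dy":11.5,"dz":0,"yaw":-9,"claw":255},{"dx":0.8,"dy":11.5,"dz":0,"yaw":-9,"claw":255}]'; python3 arc.py .074 .053 -70 -67 -64 -61 -58;python3 - <<'E'
from bench import r
import cv2
for n in ['wrist']:
    im,d=r.grab_frame(n)
    cv2.imwrite(f'pics/{n}7.png',im)
E
```

```text
clock: 5.42
eef_pos: [0.5049, -0.3238, 0.0524]
ee_rot: [1.872, 2.522, 0.0]
ft_force: [0.6, -1.0, 0.1]
width: -0.0
t 5.42 r 0.0743 phi -72.5 z 0.0524 inang -73.2 F [ 0.6 -1.   0.1]
-70.0 d [ 0.4  3.2 -0.6] yaw -3.2
-67.0 d [ 0.7  7.  -0.6] yaw -6.2
-64.0 d [ 1.2 10.9 -0.6] yaw -9.2
-61.0 d [ 1.9 14.7 -0.6] yaw -12.2
-58.0 d [ 2.8 18.4 -0.6] yaw -15.2
```

View pics/wrist7.png

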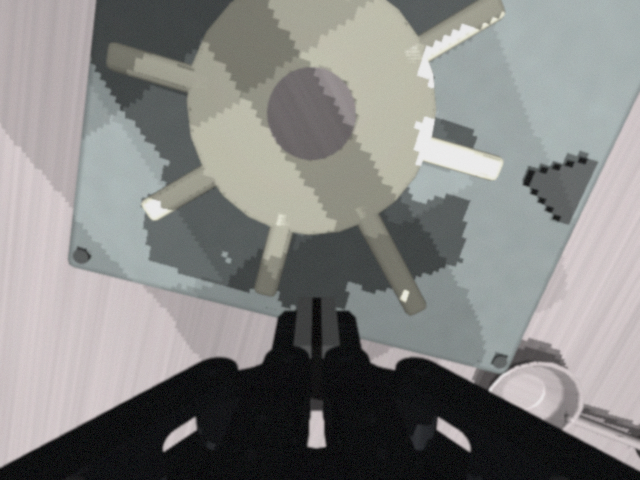

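Two clicks are done and a short lug is now next to the arrow. Last click, in smaller steps.

```bash
python3 -m handwheel '[{"dx":0.3,"dy":3,"dz":0,"yaw":-3,"claw":255},{"dx":0.6,"dy":7,"dz":0,"yaw":-6,"claw":255},{"dx":1.1,"dy":11,"dz":0,"yaw":-9,"claw":255},{"dx":1.8,"dy":14.5,"dz":0,"yaw":-12,"claw":255},{"dx":2.7,"dy":18.5,"dz":0,"yaw":-15,"claw":255}]'; python3 arc.py .074 .053 -55 -52 -49 -46 -43 -40
```

```text
clock: 5.88
eef_pos: [0.5209, -0.3159, 0.0521]
ee_rot: [-1.528, -2.745, 0.0]
ft_force: [-0.6, -0.4, 0.5]
width: 0.0002
t 5.88 r 0.0737 phi -58.6 z 0.0521 inang -58.2 F [-0.6 -0.4  0.5]
-55.0 d [-0.2  4.7 -0.9] yaw -3.2
-52.0 d [ 0.1  8.5 -0.9] yaw -6.2
-49.0 d [ 0.6 12.4 -0.9] yaw -9.2
-46.0 d [ 1.3 16.2 -1. ] yaw -12.2
-43.0 d [ 2.2 19.9 -1. ] yaw -15.2
-40.0 d [ 3.4 23.7 -1. ] yaw -18.2
```

```bash
python3 -m handwheel '[{"dx":0,"dy":4,"dz":-0.5,"yaw":-3,"claw":255},{"dx":0.1,"dy":8,"dz":-0.5,"yaw":-6,"claw":255},{"dx":0.6,"dy":12,"dz":-0.5,"yaw":-9,"claw":255},{"dx":1.3,"dy":16,"dz":-0.5,"yaw":-12,"claw":255},{"dx":2.2,"dy":19.5,"dz":-0.5,"yaw":-15,"claw":255}]'; python3 arc.py .074 .053 -41 -39 -37 -35 -33 -31;python3 - <<'E'
from bench import r
import cv2
for n in ['wrist']:
    im,d=r.grab_frame(n)
    cv2.imwrite(f'pics/{n}8.png',im)
E
```

```text
clock: 6.3
eef_pos: [0.5357, -0.3039, 0.0524]
ee_rot: [-1.155, -2.921, 0.001]
ft_force: [-1.6, -1.8, -0.5]
width: -0.0001
t 6.3 r 0.0737 phi -43.8 z 0.0524 inang -43.2 F [-1.6 -1.8 -0.5]
-41.0 d [-0.3  3.6 -0.6] yaw -2.2
-39.0 d [-0.1  6.1 -0.6] yaw -4.2
-37.0 d [ 0.1  8.7 -0.6] yaw -6.2
-35.0 d [ 0.4 11.3 -0.6] yaw -8.2
-33.0 d [ 0.8 13.8 -0.6] yaw -10.2
-31.0 d [ 1.3 16.4 -0.6] yaw -12.2
```

View pics/wrist8.png

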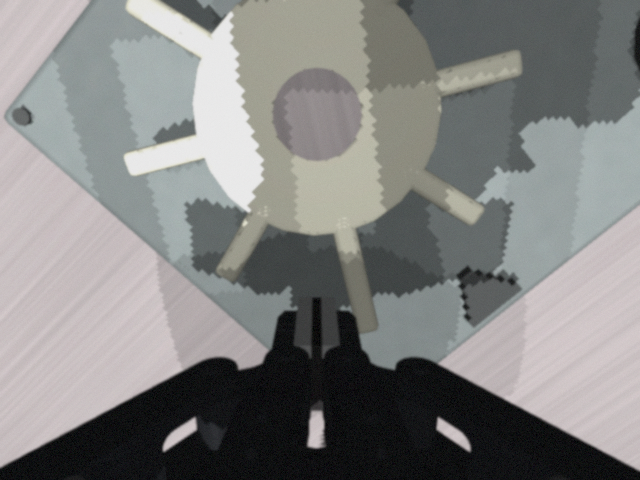

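```bash
python3 -m handwheel '[{"dx":0,"dy":3,"dz":0,"yaw":-2,"claw":255},{"dx":0,"dy":5.5,"dz":0,"yaw":-4,"claw":255},{"dx":0.1,"dy":8,"dz":0,"yaw":-6,"claw":255},{"dx":0.2,"dy":9.5,"dz":0,"yaw":-7,"claw":255},{"dx":0.4,"dy":11,"dz":0,"yaw":-8,"claw":255}]'; python3 arc.py .074 .053 -34 -33 -32 -31 -30;python3 - <<'E'
from bench import r
import cv2
for n in ['wrist']:
    im,d=r.grab_frame(n)
    cv2.imwrite(f'pics/{n}9.png',im)
E
```

```text
clock: 6.77
eef_pos: [0.5436, -0.2955, 0.0525]
ee_rot: [0.95, 2.994, -0.0]
ft_force: [0.4, 0.7, 0.6]
width: -0.0002
t 6.77 r 0.0744 phi -34.8 z 0.0525 inang -35.2 F [0.4 0.7 0.6]
-34.0 d [ 0.4  1.  -0.5] yaw -1.2
-33.0 d [ 0.5  2.3 -0.5] yaw -2.2
-32.0 d [ 0.5  3.6 -0.5] yaw -3.2
-31.0 d [ 0.6  4.9 -0.5] yaw -4.2
-30.0 d [ 0.7  6.2 -0.5] yaw -5.2
```

View pics/wrist9.png

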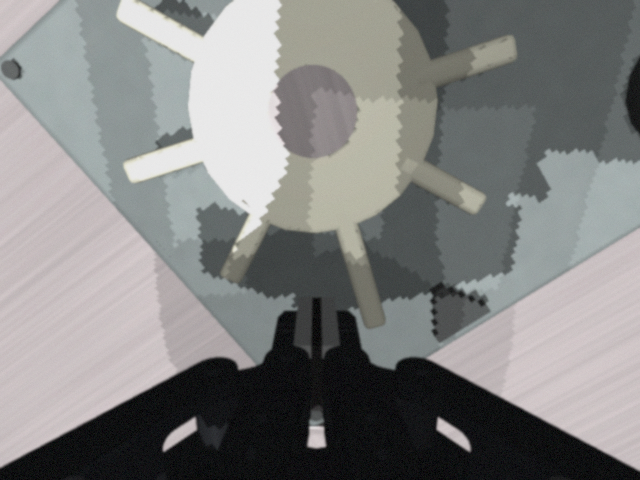

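```bash
python3 -m handwheel '[{"dx":0,"dy":0,"dz":0,"yaw":0,"claw":255},{"dx":0,"dy":0,"dz":0,"yaw":0,"claw":255}]'; python3 arc.py .074 .053 -34 -33 -32 -31 -30;python3 - <<'E'
from bench import r
import cv2
for n in ['wrist']:
    im,d=r.grab_frame(n)
    cv2.imwrite(f'pics/{n}10.png',im)
E
```

```text
clock: 6.98
eef_pos: [0.5437, -0.2956, 0.0524]
ee_rot: [0.949, 2.995, -0.0]
ft_force: [0.5, -1.3, -0.4]
width: 0.0002
t 6.98 r 0.0746 phi -34.8 z 0.0524 inang -35.2 F [ 0.5 -1.3 -0.4]
-34.0 d [ 0.6  1.  -0.6] yaw -1.2
-33.0 d [ 0.6  2.3 -0.6] yaw -2.2
-32.0 d [ 0.7  3.6 -0.6] yaw -3.2
-31.0 d [ 0.8  4.9 -0.6] yaw -4.2
-30.0 d [ 0.9  6.2 -0.6] yaw -5.2
```

View pics/wrist10.png

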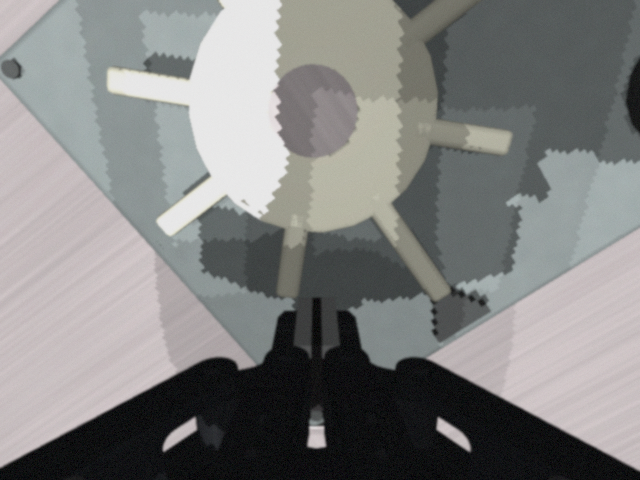

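The third click has snapped home: the long lug's end at (440,293) meets the arrow's point at (455,297). Now I'll retreat outward and up.

```bash
python3 -m handwheel '[{"dx":-5,"dy":-1,"dz":0,"yaw":0,"claw":255},{"dx":-5,"dy":-1,"dz":-20,"yaw":0,"claw":255},{"dx":-5,"dy":-1,"dz":-55,"yaw":0,"claw":255},{"dx":-5,"dy":-1,"dz":-80,"yaw":0,"claw":255},{"dx":-5,"dy":-1,"dz":-80,"yaw":0,"claw":255}]'; python3 go.py .5493 -.1416 .13;python3 - <<'E'
from bench import r
import cv2
im,d=r.grab_frame('top')
cv2.imwrite('pics/top11.png',cv2.resize(im[220:335,340:475],None,fx=5,fy=5))
im,d=r.grab_frame('scene')
cv2.imwrite('pics/scene11.png',cv2.resize(im[235:350,155:305],None,fx=5,fy=5))
E
```

```text
clock: 7.45
eef_pos: [0.5508, -0.3018, 0.1379]
ee_rot: [0.945, 2.986, -0.005]
ft_force: [0.9, -0.3, 0.7]
width: -0.0001
t 7.45 p [ 0.5508 -0.3018  0.1379] xang 144.9 tilt 0.56 F [ 0.88 -0.3   0.71] q6 -89.9 w -0.0
row d [ 93.5 130.2   7. ] yaw None
```

View pics/top11.png

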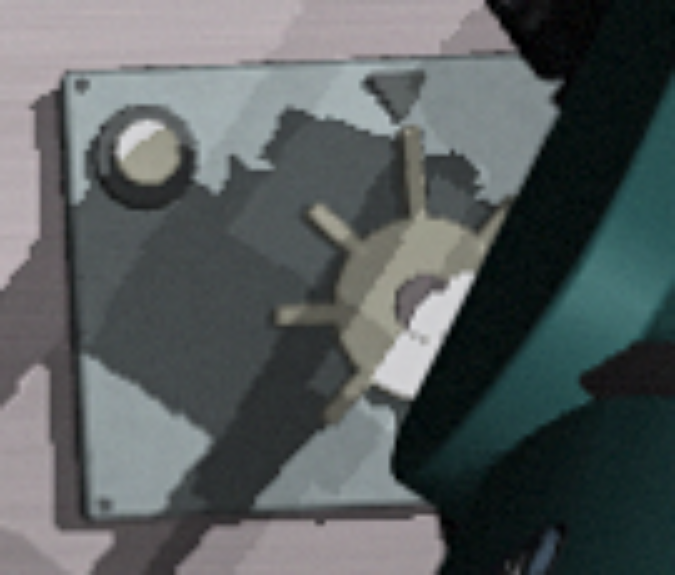

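View pics/scene11.png

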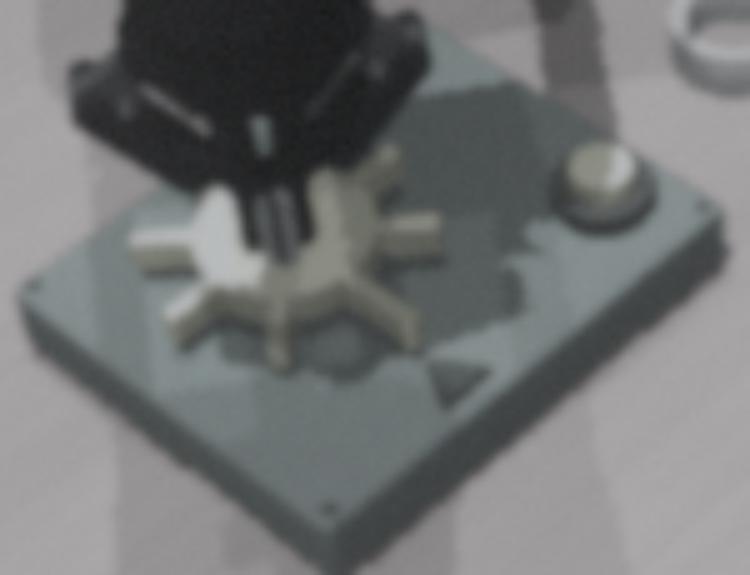

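Both views show the long lug at the arrow (top zoom (410,130)). Now to the key.

```bash
python3 -m handwheel '[{"dx":94,"dy":130,"dz":7,"yaw":0,"claw":255},{"dx":94,"dy":130,"dz":7,"yaw":0,"claw":255},{"dx":94,"dy":130,"dz":7,"yaw":0,"claw":255},{"dx":94,"dy":130,"dz":7,"yaw":0,"claw":255},{"dx":94,"dy":130,"dz":7,"yaw":0,"claw":255}]'; python3 -m handwheel '[{"dx":0,"dy":0,"dz":0,"yaw":0,"claw":255},{"dx":0,"dy":0,"dz":0,"yaw":0,"claw":255}]'; python3 go.py .5493 -.1416 .066;python3 - <<'E'
from bench import r
import cv2
im,d=r.grab_frame('wrist')
cv2.imwrite('pics/wrist12.png',im)
from h import *
ci=r.camera_info('wrist');p=r.get_obs()['eef_pos'];print('tcp foot px',proj(ci,[[p[0],p[1],.062],p,[.5493,-.1416,.062]]))
E
```

```text
clock: 7.97
eef_pos: [0.5419, -0.1321, 0.1231]
ee_rot: [-0.941, -2.99, -0.004]
ft_force: [-0.3, 0.3, -1.1]
width: 0.0004
clock: 8.13
eef_pos: [0.5449, -0.139, 0.1245]
ee_rot: [-0.946, -2.995, 0.001]
ft_force: [0.7, 0.0, 0.2]
width: -0.0002
t 8.13 p [ 0.5449 -0.139   0.1245] xang 144.9 tilt 0.07 F [0.66 0.03 0.16] q6 -76.2 w -0.0
row d [-5.2  0.4 58.4] yaw None
tcp foot px [[317.62962451 263.26061351]
 [317.83360285 318.47642052]
 [319.19683085 271.27134398]]
```

View pics/wrist12.png

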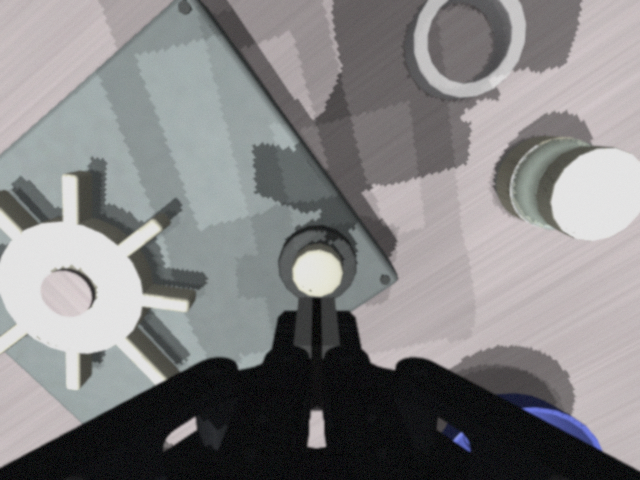

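The key is at (317,272), within 2 px of the projection of my estimate. Descending on it.

```bash
python3 -m handwheel '[{"dx":-5,"dy":0.5,"dz":20,"yaw":0,"claw":255},{"dx":-5,"dy":0.5,"dz":40,"yaw":0,"claw":255},{"dx":-5,"dy":0.5,"dz":54,"yaw":0,"claw":255},{"dx":-5,"dy":0.5,"dz":57,"yaw":0,"claw":255},{"dx":-5,"dy":0.5,"dz":57,"yaw":0,"claw":255}]'; python3 go.py .5493 -.1416 .0555
```

```text
clock: 8.6
eef_pos: [0.5486, -0.1423, 0.0671]
ee_rot: [-0.949, -2.992, 0.0]
ft_force: [-0.2, 0.1, 0.4]
width: 0.0001
t 8.6 p [ 0.5486 -0.1423  0.0671] xang 144.8 tilt 0.14 F [-0.18  0.13  0.43] q6 -76.3 w 0.0
row d [-0.1  1.  11.6] yaw None
```

```bash
python3 -m handwheel '[{"dx":0,"dy":0,"dz":0,"yaw":0,"claw":255}]'; python3 go.py .5493 -.1416 .0555
```

```text
clock: 8.68
eef_pos: [0.5497, -0.1424, 0.0685]
ee_rot: [0.949, 2.995, -0.0]
ft_force: [0.9, -1.2, 0.3]
width: -0.0
t 8.68 p [ 0.5497 -0.1424  0.0685] xang 144.8 tilt 0.02 F [ 0.88 -1.2   0.31] q6 -76.3 w -0.0
row d [ 0.8  0.4 13. ] yaw None
```

```bash
python3 -m handwheel '[{"dx":0,"dy":0,"dz":4,"yaw":0,"claw":255},{"dx":0,"dy":0,"dz":7,"yaw":0,"claw":255},{"dx":0,"dy":0,"dz":9,"yaw":0,"claw":255},{"dx":0,"dy":0,"dz":10.5,"yaw":0,"claw":255},{"dx":0,"dy":0,"dz":10.5,"yaw":0,"claw":255}]'; python3 go.py .5493 -.1416 .0555
```

```text
clock: 9.1
eef_pos: [0.5503, -0.1418, 0.0583]
ee_rot: [0.946, 2.994, -0.001]
ft_force: [0.8, -2.2, 3.6]
width: -0.0004
t 9.1 p [ 0.5503 -0.1418  0.0583] xang 144.9 tilt 0.11 F [ 0.81 -2.17  3.6 ] q6 -76.3 w -0.0
row d [ 0.9 -0.4  2.7] yaw None
```

```bash
python3 -m handwheel '[{"dx":0,"dy":0,"dz":1.5,"yaw":0,"claw":255},{"dx":0,"dy":0,"dz":2.5,"yaw":0,"claw":255},{"dx":0,"dy":0,"dz":3,"yaw":0,"claw":255},{"dx":0,"dy":0,"dz":3,"yaw":0,"claw":255}]'; python3 go.py .5493 -.1416 .0555
```

```text
clock: 9.43
eef_pos: [0.5504, -0.1418, 0.056]
ee_rot: [0.946, 2.993, -0.001]
ft_force: [-2.3, -1.8, 10.2]
width: 0.0002
t 9.43 p [ 0.5504 -0.1418  0.056 ] xang 144.9 tilt 0.12 F [-2.28 -1.78 10.17] q6 -76.3 w 0.0
row d [ 1.  -0.4  0.5] yaw None
```

10 N with the tip at 56 mm means the key is at its hard stop. Hold briefly, then release.

```bash
python3 -m handwheel '[{"dx":0,"dy":0,"dz":0.3,"yaw":0,"claw":255},{"dx":0,"dy":0,"dz":0.3,"yaw":0,"claw":255}]'; python3 -m handwheel '[{"dx":0,"dy":0,"dz":-4,"yaw":0,"claw":255},{"dx":0,"dy":0,"dz":-15,"yaw":0,"claw":255},{"dx":0,"dy":0,"dz":-50,"yaw":0,"claw":255},{"dx":0,"dy":0,"dz":-90,"yaw":0,"claw":255},{"dx":0,"dy":0,"dz":-120,"yaw":0,"claw":255}]'; python3 go.py .45 .0 .2
```

```text
clock: 9.6
eef_pos: [0.5503, -0.1418, 0.0559]
ee_rot: [0.946, 2.993, -0.001]
ft_force: [-1.8, -1.6, 12.6]
width: 0.0003
clock: 10.02
eef_pos: [0.5489, -0.1406, 0.1766]
ee_rot: [-0.947, -2.994, -0.001]
ft_force: [0.6, -1.0, -0.3]
width: 0.0
t 10.02 p [ 0.5489 -0.1406  0.1766] xang 144.9 tilt 0.07 F [ 0.63 -0.99 -0.3 ] q6 -76.3 w 0.0
row d [161.8  58.2 -23.1] yaw None
```

Now I'll move aside so the top camera sees everything.

```bash
python3 -m handwheel '[{"dx":160,"dy":58,"dz":-40,"yaw":0,"claw":255},{"dx":160,"dy":58,"dz":-40,"yaw":0,"claw":255},{"dx":160,"dy":58,"dz":-40,"yaw":0,"claw":255},{"dx":160,"dy":58,"dz":-40,"yaw":0,"claw":255},{"dx":160,"dy":58,"dz":-40,"yaw":0,"claw":255}]'; python3 -m handwheel '[{"dx":0,"dy":0,"dz":0,"yaw":0,"claw":255},{"dx":0,"dy":0,"dz":0,"yaw":0,"claw":255},{"dx":0,"dy":0,"dz":0,"yaw":0,"claw":255},{"dx":0,"dy":0,"dz":0,"yaw":0,"claw":255}]';python3 - <<'E'
from bench import r
import cv2
from h import *
im,d=r.grab_frame('top');cv2.imwrite('pics/top13.png',im)
im2,d=r.grab_frame('scene');cv2.imwrite('pics/scene13.png',im2)
np.save('pics/scene13.npy',d)
cv2.imwrite('pics/top13z.png',cv2.resize(im[220:335,340:475],None,fx=5,fy=5))
ci=r.camera_info('top')
c=plane(ci,[(340+(412+.5)/5-.5,220+(131)/5-.5)],.064)[0,:2]-[.4825,-.253];print(np.degrees(np.arctan2(c[1],c[0]))-1.1,np.hypot(*c))
E
```

```text
clock: 10.43
eef_pos: [0.4464, 0.0026, 0.2151]
ee_rot: [-0.943, -2.991, -0.002]
ft_force: [-0.1, -0.3, -0.3]
width: -0.0007
clock: 10.77
eef_pos: [0.4527, -0.0027, 0.2142]
ee_rot: [-0.949, -2.995, 0.001]
ft_force: [0.0, -0.2, 0.6]
width: -0.0003
0.20419378001859223 0.07342460917704219
```

View pics/top13z.png

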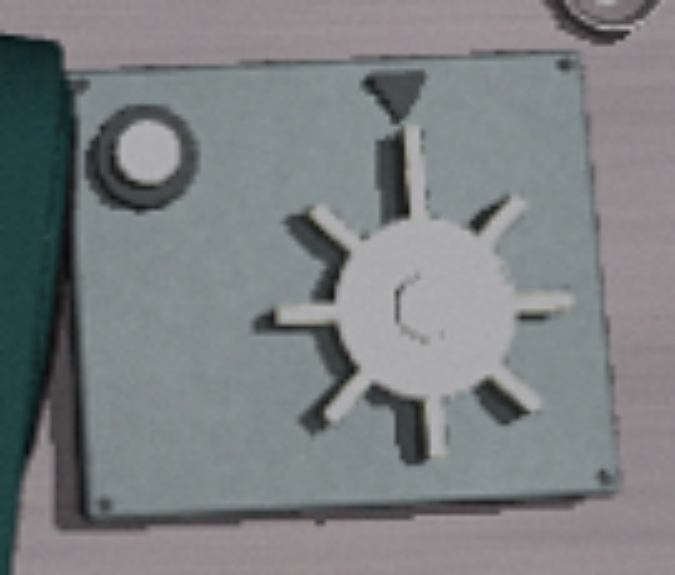

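View pics/scene13.png

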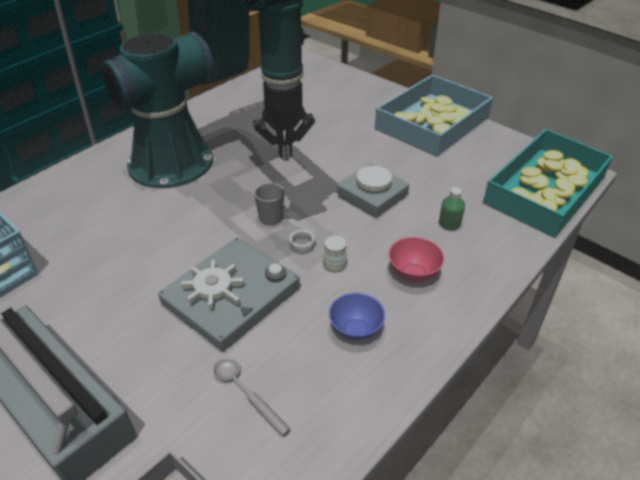

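View pics/top13.png

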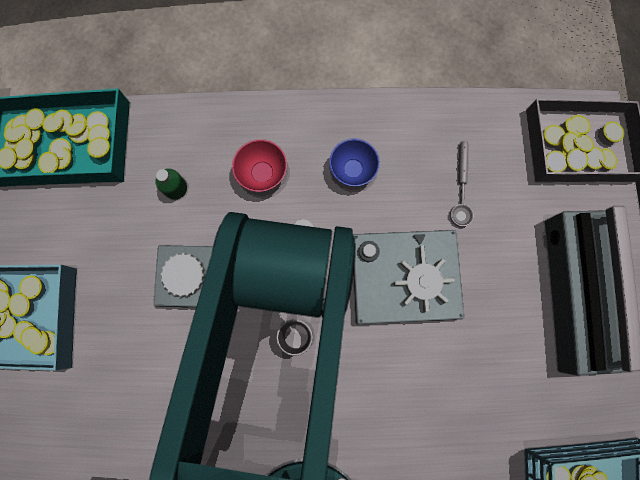

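The long lug is at the arrow (0.2° off), the key is up, nothing loose appears to have moved, and the arm is clear. Handing in.

```bash
python3 -c "
from bench import r
print(r.job_done(), r.get_obs()['clock'])"
```

```text
the job is handed in; nothing more can be done
the job is handed in; nothing more can be done
```

The wheel is at the arrow, the key has been pressed and let go, and the job is handed in; no verdict came back.

- **Wheel:** It started three clicks short. With the shut fingertip I pushed the long lug round anticlockwise one click at a time and stopped when the third click snapped home at the arrow.
- **Key:** I then pressed the key down until it met its stop. The fingertip was at 56 mm and the force rose to 10–12.6 N. I released it and moved the arm clear, at about 10.8 s of the 54 s allowed.

**Last checks:**
- **Lug position:** the top view puts the long lug 0.2° from the arrow.
- **Key:** it looks up again in both views.
- **Timer wheel and loose things:** by eye they look unmoved. In the final top view the arm hid the tape and most of the jar, so I checked those only in the scene view.
- **Forces:** the wrist readings while pushing the wheel, taken between moves, stayed under about 3 N.

**Disagreements:**
- **Arrow point:** my scene-view reading was about 27 mm from the top view because I picked the wrong pixel, so I dropped it.
- **Console size:** the edges measured about 2% short of the stated size. The wheel and key positions still agreed between the two views to about 1 mm.

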